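# Set out the snack display on the bakery counter

## Task

Move the five goods from the plywood tray onto the cork discs of the dark board (its raised lip is at its back): the red tub in front of the brass bell, the green tub in front of the price-card stand, the amber jar between the two tubs, the blue tin behind the jar with its long side parallel to the lip, and the lilac carton centred on top of the tin and lined up with it. Centre each on its disc and leave all upright and at rest; never tip one over, and leave the loaf and the bread roll where they lie.

Things in the scene. Friction and masses are not known exactly. Their poses are not given: they have to be found in the camera images.
- board: Fixed dark wood board 220 (x) x 290 (y) x 12 mm; origin: centre of underside. +x: its back, away from the robot (yaw within 15 deg), with a paler lip 8 mm wide, 9 mm above the top; +y: its left seen from the robot. Flush cork discs, 68 mm across, at (-47.5, +90), (-47.5, 0), (-47.5, -90), (47.5, 0) mm; bell and card stand at (47.5, +90), (47.5, -90), either way round. Left or right of the tray.
- bell: Brass counter bell on a round white base, fixed to a back corner of the board; 64 mm across, 46 mm high; origin at the centre of its underside, on the board's top; its axes are parallel to the board's. The disc in front of it is centred 95 mm from it along its -x.
- card_stand: Price-card stand, a pale wood block 30 x 56 x 16 mm with a blank white card upright in it, 62 mm high in all; fixed to the other back corner of the board; origin at the centre of its underside, on the board's top; its axes are parallel to the board's. The disc in front of it is centred 95 mm from it along its -x.
- tub_red: Red snack tub, upright cylinder 56 mm across, 70 mm high, white band and white spot on the lid; origin at the centre of its underside, z up. 0.12 kg, loose. Like all five goods it starts upright on the supply tray, a fixed plywood sheet 210 x 330 x 8 mm (so its origin is at 8 mm height), at shuffled places about 110 mm apart between centres.
- tub_green: Green snack tub, otherwise the same as the red one: upright cylinder 56 mm across, 70 mm high; origin at the centre of its underside, z up. About 0.12 kg, loose, on the supply tray.
- jar: Amber glass jar with a yellow cap, upright cylinder 52 mm across, 62 mm high; origin at the centre of its underside, z up. About 0.22 kg, loose, on the supply tray.
- tin: Blue biscuit tin with a thin silver band, a block 52 (its x) x 72 (its y) x 40 mm high; origin at the centre of its underside, z up. About 0.18 kg, loose, on the supply tray, turned any way within about 50 degrees of square to the robot.
- carton: Lilac sweets carton with a white band round its middle, a block 44 (its x) x 60 (its y) x 34 mm high; origin at the centre of its underside, z up. About 0.08 kg, loose, on the supply tray, turned any way within about 50 degrees of square to the robot.
- loaf: Bystander: round brown loaf, 124 mm across, 72 mm high, loose beyond the work; origin at the centre of its underside. To be left alone.
- roll: Bystander: small brown bread roll, 76 mm across, 42 mm high, loose at the outer side of the board or of the tray; a pastry brush lies at the other side; origin at the centre of its underside. To be left alone.
There are look-alikes about, which are no part of the job. What is shaped like the carton but turquoise is not meant.

How it is judged:
By the outcome, as a careful person would: the job done as asked, in the order asked, and still so for the second after the job is handed in, with the robot touching nothing.
It also fails if it takes over 122 s, if anything falls off the work surface, if the arm or the gripper's body presses on something with over 40 N, if the wrist force passes 120 N, or if a joint passes its speed limit or range.

## Robot

A 6-joint arm with a two-finger parallel gripper is mounted at the origin on the work surface. World frame = base frame: x ahead of the robot, y to its left, z up, the work surface at z = 0. Lengths are in mm, angles in rad, forces in N, time in s.
With the tool pointing down it reaches from about 350 to 875 mm from the base axis. Payload 4.2 kg.
Tool frame: the origin (TCP) lies between the finger pads; the fingertips stand 25 mm ahead of it and the grasp point (between the pads) lies 6 mm ahead of it; z points along the fingers, y is the line along which they close (so a half turn about z gives the same grasp; the last joint's range is limited). The gripper opens to 85 mm and grips with 20 to 120 N. Pads are 22 mm wide; open, the fingers measure 114 mm over their backs; the gripper's body (76 mm by 85 mm) begins 54 mm behind the grasp point. The pads swing forward as they close: fully open they stand 13 mm farther back than shut.
Start: joints at [1.471, 0.385, 0.008, 0, -1.194, -0.259], TCP at [219.436, 585.19, 256.312] pointing down, gripper open.
Joint ranges: [-3.14, 3.14], [-1.21, 2.06], [-1.07, 1.41], [-3.16, 2.05], [-2.99, -0.16], [-3.1, 3.1]. Speed limits (rad/s): [2.79, 2.79, 3.14, 3.14, 3.14, 3.14].

## Interface

Orientations are given as a unit quaternion [x, y, z, w].
In Python, from bench import arm gives the robot as it stands.
- The arm moves only by the shell command python3 -m pendant 'ROWS'. ROWS is JSON, a list of rows, each a list of 7 numbers: the shift along the tool's x, y, z in m, then the turn, a rotation vector about the tool's x, y, z in degrees, then the finger opening in m, from 0 to 0.0854. In form: [[x, y, z, wx, wy, wz, fingers], ...]. A call has 1 to 12 rows; each row shifts and turns the commanded pose from where the row before left it, along the tool's axes as they then stand; what a row does not reach is not made up. A row lasts 1/10 s, in which the tool goes at most 50 mm and 8.59 degrees, less where a joint would pass 70% of its speed; a pose out of reach is approached as far as the arm can. A call is refused whole if a number of a shift passes 0.05 or a number of a turn 8.59, either way. A call with a gripper value outside its range is refused whole. The fingers move at their own pace and stop on an object; the grip force is fixed at half the most. Time passes only in rows, so rows that do not move let the fingers close. It gives the time, the measured TCP pose, the force, the opening and the grip force at its end, in the units of the state.
- arm.read_state(): the state, without advancing time (a new reading comes with each control period).
- arm.get_image(name): name is "scene" or "top" or "wrist"; returns a dict with "image" (420x560x3 uint8, red, green, blue), "fx", "fy", "cx", "cy" (pixels), "xyz" and "rotation" of the camera in the world. Camera axes: x right, y down, z forward; pixel columns grow to the right and rows downward; lengths in mm; the calibration is good to about 2 mm. A picture is of the moment at which its call begins. There is no depth.
- arm.job_done(): hands the job in; it is judged then, once.
The state is a dict: "clock": time; "joints": joint angles; "joint_vel": joint speeds; "joint_efforts": joint torques, N m; "position": TCP position; "ee_rot": TCP orientation; "contact_force": force on the tool from outside, world axes, zero at the start; "wrist_torque": the same for the moment, N m; "gripper_width": finger opening in mm; "grasp_force": force on a finger pad.
Only numpy, scipy, OpenCV 4.12 (cv2) and the standard library are available. Lean on these libraries where they do the work, as an engineer would, in place of code of your own. Each camera call takes 0.05 s, during which the arm holds its last target. There are 200 camera calls.

## Working session

There is one attempt and no reset: what is moved stays moved. The work goes in short steps, Python scripts to look and compute and a shell command to move; the robot and the scene stay as the last step left them, time stands still between calls to the robot, and variables do not carry over. Pictures are saved under pics/ and viewed, at most 14 in all, crops included, and the job is handed in when it is done.

```bash
mkdir -p pics; ls; python3 - <<'E'
from bench import arm
import cv2,numpy as np,pickle
s=arm.read_state(); print({k:np.round(v,3) for k,v in s.items()})
for n in("scene","top"):
    d=arm.get_image(n); pickle.dump(d,open(f"{n}0.pkl","wb"))
    cv2.imwrite(f"pics/{n}0.png",d["image"][...,::-1]); print(n,d["fx"],d["fy"],d["cx"],d["cy"],np.round(d["xyz"],1),np.round(d["rotation"],3).tolist())
E
```

```text
pics
{'clock': np.float64(0.0), 'joints': array([ 1.471e+00,  3.860e-01,  7.000e-03, -1.000e-03, -1.194e+00,
       -2.590e-01]), 'joint_vel': array([-0.002, -0.   ,  0.001,  0.   ,  0.001, -0.   ]), 'joint_efforts': array([-1.0000e-03, -3.9229e+01,  1.8840e+01,  4.1860e+00, -5.0000e-03,
        0.0000e+00]), 'position': array([219.269, 584.691, 255.231]), 'ee_rot': array([ 0.984, -0.179, -0.   ,  0.001]), 'contact_force': array([ 0.722, -0.442,  0.491]), 'wrist_torque': array([-0.002, -0.021, -0.037]), 'grasp_force': np.float64(0.0), 'gripper_width': np.float64(85.64)}
scene 455.82480773794305 455.82480773794305 277.9879260095165 207.27700688325353 [1518.6 -184.3  716.9] [0.694, 0.548, -0.298, -0.359]
top 403.2074853332728 403.2074853332728 280.5836204562336 200.35114177257637 [ 342.3   14.2 1412.6] [-0.696, 0.714, -0.048, 0.051]
```

View pics/top0.png

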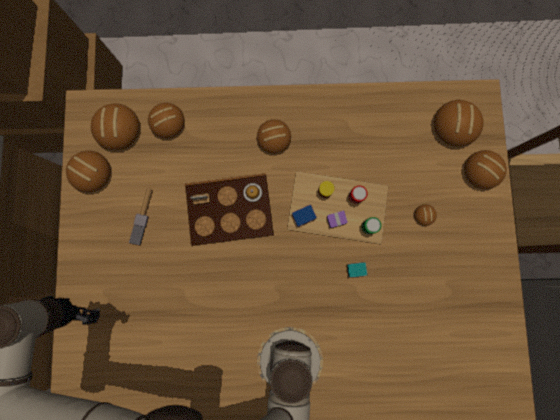

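View pics/scene0.png

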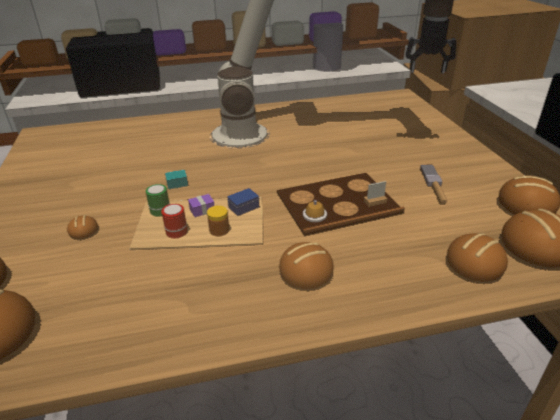

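The top view shows the tray at (338,208) and the board at (229,210). On the board, the card stand is at (200,197), the bell at (252,192), and the discs at (228,196), (204,226), (230,222), (256,218).

Candidates for each item:
- **Carton:** lilac (337,219), or turquoise (357,270), which is a look-alike and rejected.
- **Red tub:** (359,194).
- **Green tub:** (372,226).
- **Jar:** (327,189), yellow cap.
- **Tin:** (304,216), blue.
- **Background:** the blocks on the scene shelf are irrelevant.

```bash
cat > h.py <<'E'
import numpy as np,cv2,pickle
from bench import arm
def proj(d,uv,z):
    uv=np.atleast_2d(uv).astype(float)
    r=np.c_[(uv[:,0]-d["cx"])/d["fx"],(uv[:,1]-d["cy"])/d["fy"],np.ones(len(uv))]@np.array(d["rotation"]).reshape(3,3).T
    c=np.array(d["xyz"]); return (c+r*((z-c[2])/r[:,2])[:,None])[:,:2]
def pix(d,p):
    q=np.array(d["rotation"]).reshape(3,3).T@(np.array(p)-d["xyz"]); return d["fx"]*q[0]/q[2]+d["cx"],d["fy"]*q[1]/q[2]+d["cy"]
def shot(name,f=None):
    d=arm.get_image(name)
    if f: cv2.imwrite(f"pics/{f}.png",d["image"][...,::-1]); pickle.dump(d,open(f+".pkl","wb"))
    return d
def tcp():
    s=arm.read_state(); q=s["ee_rot"]
    return np.array(s["position"]),np.degrees(2*np.arctan2(q[1],q[0])),s["clock"]
E
python3 - <<'E'
from h import *
d=pickle.load(open("top0.pkl","rb")); 
print(np.reshape(d["rotation"],(3,3)).round(3), np.shape(d["rotation"]))
for n,uv,z in [("stand",(200,197),40),("bell",(252,192),50),("dL",(204,226),12),("dM",(230,222),12),("dR",(256,218),12),("dB",(228,196),12),("jar",(327,189),70),("red",(359,194),78),("green",(372,226),78),("tin",(304,216),48),("carton",(337,219),42)]:
    print(n,proj(d,uv,z).round())
w=shot("wrist"); R=np.reshape(w["rotation"],(3,3)); print(R.round(3).tolist(),np.round(w["xyz"]),w["fx"],tcp())
E
```

```text
Traceback (most recent call last):
ValueError: cannot reshape array of size 4 into shape (3,3)
```

Rotation is a quaternion.

```bash
sed -i 's/np.array(d\["rotation"\]).reshape(3,3)/Rm(d)/; 2a from scipy.spatial.transform import Rotation\ndef Rm(d): return Rotation.from_quat(d["rotation"]).as_matrix()' h.py
python3 - <<'E'
from h import *
d=pickle.load(open("top0.pkl","rb")); 
for n,uv,z in [("stand",(200,197),40),("bell",(252,192),50),("dL",(204,226),12),("dM",(230,222),12),("dR",(256,218),12),("dB",(228,196),12),("jar",(327,189),70),("red",(359,194),78),("green",(372,226),78),("tin",(304,216),48),("carton",(337,219),42)]:
    print(n,proj(d,uv,z).round())
w=shot("wrist"); print(Rm(w).round(3).tolist(),np.round(w["xyz"]),w["fx"],w["cx"],w["cy"],tcp())
E
```

```text
stand [[554. 294.]]
bell [[565. 114.]]
dL [[456. 285.]]
dM [[468. 195.]]
dR [[479. 104.]]
dB [[559. 201.]]
jar [[ 566. -141.]]
red [[ 545. -246.]]
green [[ 437. -284.]]
tin [[478. -62.]]
carton [[ 466. -174.]]
[[-0.353, -0.889, -0.293], [-0.936, 0.335, 0.109], [0.001, 0.313, -0.95]] [295. 557. 372.] 290.2021194694868 279.1538760120466 215.03937175856893 (array([219.3105226 , 584.84222654, 255.49901243]), np.float64(-20.56027199827681), 0.15)
```

```bash
python3 -m pendant '[[0,0,0,0,0,-6.85,0.085],[0,0,0,0,0,-6.85,0.085],[0,0,0,0,0,-6.85,0.085],[0.03,0.039,0,0,0,0,0.085],[0.03,0.039,0,0,0,0,0.085],[0.03,0.039,0,0,0,0,0.085],[0.03,0.039,0,0,0,0,0.085],[0.03,0.039,0,0,0,0,0.085],[0.03,0.039,0,0,0,0,0.085],[0.03,0.039,0,0,0,0,0.085],[0.03,0.039,0,0,0,0,0.085],[0.03,0.039,0,0,0,0,0.085]]'
python3 -m pendant '[[0.03,0.039,0,0,0,0,0.085],[0,0,0,0,0,0,0.085],[0,0,0,0,0,0,0.085],[0,0,0,0,0,0,0.085]]'
python3 - <<'E'
from h import *
shot("wrist","b1");print(tcp())
E
```

```text
clock: 1.35
position: [490.1, 232.3, 256.3]
ee_rot: [1.0, 0.0, -0.0, -0.0]
contact_force: [1.0, 0.6, -0.3]
gripper_width: 84.9
grasp_force: 0.0
clock: 1.75
position: [518.9, 195.6, 256.1]
ee_rot: [1.0, 0.0, -0.0, 0.0]
contact_force: [0.2, 0.2, 0.2]
gripper_width: 85.1
grasp_force: 0.0
(array([518.77275164, 196.02074047, 256.24095705]), np.float64(0.08112482773889036), 1.8)
```

View pics/b1.png

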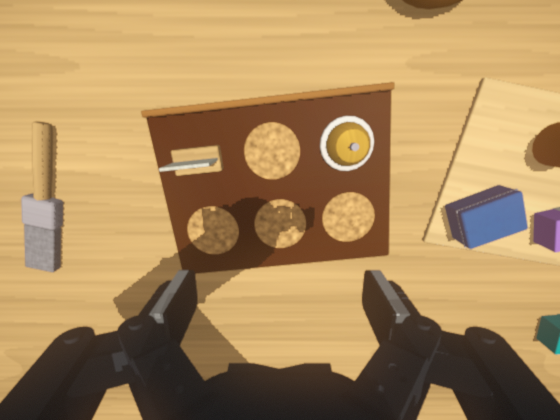

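The wrist view shows the board clearly. The discs are near (212,230), (280,223), (348,216) and (272,150), the bell is at (348,143) and the stand at (195,160). Next is the tray view.

```bash
python3 -m pendant '[[0,0.041,0,0,0,0,0.085],[0,0.041,0,0,0,0,0.085],[0,0.041,0,0,0,0,0.085],[0,0.041,0,0,0,0,0.085],[0,0.041,0,0,0,0,0.085],[0,0.041,0,0,0,0,0.085],[0,0.041,0,0,0,0,0.085],[0,0.041,0,0,0,0,0.085],[0,0.041,0,0,0,0,0.085],[0,0,0,0,0,0,0.085],[0,0,0,0,0,0,0.085],[0,0,0,0,0,0,0.085]]'
python3 - <<'E'
from h import *
shot("wrist","t1");print(tcp())
d=pickle.load(open("b1.pkl","rb")); im=d["image"]
hsv=cv2.cvtColor(im,cv2.COLOR_RGB2HSV)
P=[]
for c in [(212,230),(280,223),(348,216),(272,150)]:
    # disc vs very dark board: threshold the value locally (Otsu), largest blob, ellipse
    x0,y0=c[0]-34,c[1]-33; g=cv2.GaussianBlur(im[y0:y0+66,x0:x0+68,1],(5,5),0)
    m=((im[y0:y0+66,x0:x0+68,1]>30)).astype(np.uint8)
    _,m=cv2.threshold(g,0,255,cv2.THRESH_OTSU); m=cv2.morphologyEx(m,cv2.MORPH_CLOSE,np.ones((9,9)))
    m=cv2.morphologyEx(m,cv2.MORPH_OPEN,np.ones((9,9)))
    cs,_=cv2.findContours(m,0,cv2.CHAIN_APPROX_NONE); k=max(cs,key=lambda q:cv2.contourArea(q) if cv2.pointPolygonTest(q,(34,33),False)>0 else 0)
    w=proj(d,k[:,0,:]+[x0,y0],12); (e,r)=cv2.minEnclosingCircle(w.astype(np.float32)); el=cv2.fitEllipse(w.astype(np.float32))
    print(c,"circ",np.round(e,1),round(r,1),"ell",np.round(el[0],1),np.round(el[1],1)); P.append(el[0])
L=np.array([[-47.5,90],[-47.5,0],[-47.5,-90],[47.5,0]]);P=np.array(P)
# rigid fit
a=L-L.mean(0);b=P-P.mean(0);yaw=np.arctan2((a[:,0]*b[:,1]-a[:,1]*b[:,0]).sum(),(a*b).sum())
R=np.array([[np.cos(yaw),-np.sin(yaw)],[np.sin(yaw),np.cos(yaw)]]);t=P.mean(0)-R@L.mean(0)
print("yaw",np.degrees(yaw),"org",t,"discs",(L@R.T+t).round(1).tolist(),"res",(P-L@R.T-t).round(1).tolist())
E
```

```text
clock: 3.0
position: [519.5, -172.4, 256.4]
ee_rot: [1.0, 0.001, 0.0, -0.0]
contact_force: [0.5, -0.2, -0.2]
gripper_width: 84.9
grasp_force: 0.0
(array([ 519.55677603, -172.300249  ,  256.45369862]), np.float64(0.1383264713329772), 3.05)
(212, 230) circ [459.6 287.2] 34.4 ell [459.7 286.9] [65.6 66.8]
(280, 223) circ [468.1 195.5] 35.3 ell [467.8 195.1] [63.8 69. ]
(348, 216) circ [477.3 106.5] 34.2 ell [477.5 106.5] [66.2 66.9]
(272, 150) circ [559.9 205.7] 36.6 ell [561.5 205.8] [66.  69.8]
yaw 5.710391680728868 org [515.24988602 200.93337025] discs [[459.0, 285.8], [468.0, 196.2], [476.9, 106.7], [562.5, 205.7]] res [[0.6, 1.1], [-0.2, -1.1], [0.6, -0.2], [-1.0, 0.1]]
```

View pics/t1.png

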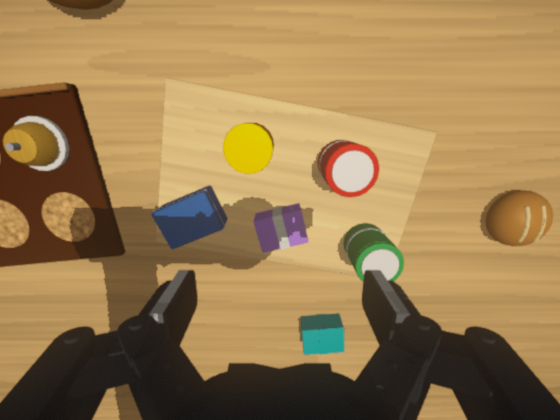

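The tray view shows the yellow jar cap at (248,148), the red tub lid at (351,171), the green lid at (381,263), the tin top at about (190,225) and the lilac carton at (282,230). The turquoise decoy is at (322,334).

```bash
python3 - <<'E'
from h import *
d=pickle.load(open("t1.pkl","rb")); im=d["image"]; hsv=cv2.cvtColor(im,cv2.COLOR_RGB2HSV)
for p in [(282,215),(268,232),(300,220),(284,240),(190,205),(195,225),(165,222),(205,240),(351,171),(381,263)]: print(p,hsv[p[1],p[0]],end=' ')
print()
def blob(m,c):
    n,l,s,ce=cv2.connectedComponentsWithStats(m.astype(np.uint8)); k=[i for i in range(1,n) if s[i,4]>150]
    i=min(k,key=lambda i:np.hypot(*(ce[i]-c))); m=(l==i).astype(np.uint8)
    return max(cv2.findContours(m,0,cv2.CHAIN_APPROX_NONE)[0],key=len)[:,0,:]
H,S,V=[hsv[...,i].astype(int) for i in range(3)]
for n,m,c,z in [("jar",(abs(H-28)<6)&(S>200)&(V>120),(248,148),70),("red",(S<70)&(V>150),(351,171),78),("green",(S<70)&(V>150),(381,263),78)]:
    w=proj(d,blob(m,c),z).astype(np.float32); e=cv2.fitEllipse(w); print(n,np.round(e[0],1),np.round(e[1],1))
big=cv2.resize(im[170:270,140:320],None,fx=4,fy=4,interpolation=cv2.INTER_CUBIC); cv2.imwrite("pics/crop1.png",big[...,::-1])
E
```

```text
(282, 215) [157  48 112] (268, 232) [146  82 109] (300, 220) [148  76 110] (284, 240) [ 25  27 205] (190, 205) [108 134 143] (195, 225) [112  94  79] (165, 222) [110  89  80] (205, 240) [ 18 122 134] (351, 171) [ 18  28 222] (381, 263) [ 18  26 215] 
jar [ 572.1 -139.1] [48.8 50. ]
red [ 549.8 -245.9] [40.8 41.2]
green [ 445.1 -286.7] [35.4 43.8]
```

View pics/crop1.png

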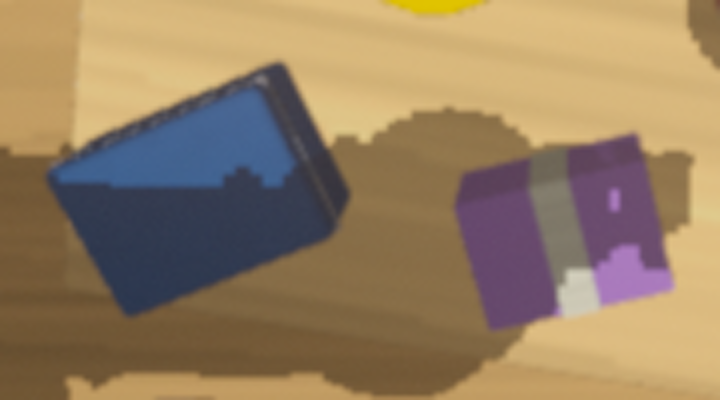

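The crop confirms the blue tin with its silver band on the left and the lilac carton with its white band on the right. The turquoise block is not in it. First, the red tub.

```bash
python3 - <<'E'
from h import *
d=pickle.load(open("t1.pkl","rb"))
for n,c,z in [("tin",[(50,178),(262,85),(335,235),(128,315)],48),("carton",[(457,207),(647,164),(673,288),(492,328)],42)]:
    w=proj(d,np.array(c)/4+[140,170],z); e=np.roll(w,-1,0)-w
    print(n,w.mean(0).round(1),"edges",np.hypot(*e.T).round(1),"ang",(np.degrees(np.arctan2(e[:,1],e[:,0]))%180).round(1))
E
python3 -m pendant '[[0.01,0.0245,0,0,0,0,0.085],[0.01,0.0245,0,0,0,0,0.085],[0.0103,0.0245,0,0,0,0,0.085],[0,0,0.04,0,0,0,0.085],[0,0,0.04,0,0,0,0.085],[0,0,0.04,0,0,0,0.085],[0,0,0.04,0,0,0,0.085],[0,0,0.03,0,0,0,0.085],[0,0,0.01,0,0,0,0.085],[0,0,0.002,0,0,0,0.085],[0,0,0,0,0,0,0.085]]' && python3 -m pendant '[[0,0,0,0,0,0,0],[0,0,0,0,0,0,0],[0,0,0,0,0,0,0],[0,0,0,0,0,0,0],[0,0,0,0,0,0,0],[0,0,0,0,0,0,0]]'
```

```text
tin [485.  -63.3] edges [70.6 49.6 70.2 47.7] ang [113.5  21.6 112.   22.1]
carton [ 469.1 -174.5] edges [58.8 41.3 58.  41.5] ang [103.5  12.7 103.7  13.8]
clock: 4.15
position: [550.9, -247.0, 55.6]
ee_rot: [1.0, 0.001, 0.001, 0.0]
contact_force: [0.0, -0.4, 0.0]
gripper_width: 84.7
grasp_force: 0.0
clock: 4.75
position: [550.8, -247.6, 56.3]
ee_rot: [1.0, 0.0, 0.002, 0.0]
contact_force: [0.1, 0.7, 7.2]
gripper_width: 55.1
grasp_force: 63.3
```

```bash
python3 -m pendant '[[0,0,-0.02,0,0,0,0],[0,0,-0.04,0,0,0,0],[0,0,-0.04,0,0,0,0],[0,0,-0.02,0,0,0,0],[-0.0041,-0.0196,0,0,0,0,0],[-0.0082,-0.0393,0,0,0,0,0],[-0.0082,-0.0393,0,0,0,0,0],[-0.0082,-0.0393,0,0,0,0,0],[-0.0082,-0.0393,0,0,0,0,0],[-0.0082,-0.0393,0,0,0,0,0],[-0.0082,-0.0393,0,0,0,0,0],[-0.0082,-0.0393,0,0,0,0,0]]' && python3 -m pendant '[[-0.0082,-0.0393,0,0,0,0,0],[-0.0041,-0.0197,0,0,0,0,0],[0,0,0,0,0,0,0],[0,0,0.02,0,0,0,0],[0,0,0.03,0,0,0,0],[0,0,0.03,0,0,0,0],[0,0,0.02,0,0,0,0],[0,0,0,0,0,0,0],[0,0,0,0,0,0,0]]'; python3 - <<'E'
from h import *
print(tcp())
E
```

```text
clock: 5.95
position: [487.3, 48.7, 174.5]
ee_rot: [1.0, -0.0, 0.0, -0.0]
contact_force: [0.9, -0.3, -1.5]
gripper_width: 54.7
grasp_force: 63.6
clock: 6.85
position: [476.2, 105.8, 74.6]
ee_rot: [1.0, -0.0, -0.0, 0.0]
contact_force: [0.2, -0.1, -1.5]
gripper_width: 55.2
grasp_force: 63.7
(array([476.23491232, 105.76358329,  74.61478667]), np.float64(-0.04362609876897987), 6.85)
```

```bash
python3 -m pendant '[[0.0007,-0.0009,0.006,0,0,0,0],[0,0,0.004,0,0,0,0],[0,0,0.002,0,0,0,0],[0,0,0.0015,0,0,0,0],[0,0,0,0,0,0,0]]' && python3 -m pendant '[[0,0,0,0,0,0,0.066],[0,0,0,0,0,0,0.066],[0,0,0,0,0,0,0.066],[0,0,-0.02,0,0,0,0.066],[0,0,-0.04,0,0,0,0.066],[0,0,-0.04,0,0,0,0.075],[0,0,-0.04,0,0,0,0.085],[0,0,-0.04,0,0,0,0.085],[0,0,-0.017,0,0,0,0.085],[0,0,0,0,0,0,0.085]]'; python3 - <<'E'
from h import *
d=shot("wrist","b2");print(tcp())
hsv=cv2.cvtColor(d["image"],cv2.COLOR_RGB2HSV)
u=pix(d,[477,107,82]);print(u)
E
```

```text
clock: 7.35
position: [476.5, 107.3, 60.8]
ee_rot: [1.0, -0.0, -0.0, 0.0]
contact_force: [0.2, -0.3, -0.9]
gripper_width: 54.9
grasp_force: 63.7
clock: 8.35
position: [477.9, 107.9, 261.2]
ee_rot: [1.0, 0.0, 0.003, -0.002]
contact_force: [-1.7, -0.6, -0.1]
gripper_width: 85.0
grasp_force: 0.0
(array([476.73668051, 107.47656333, 258.85426528]), np.float64(-0.016085283873238425), 8.4)
(np.float64(281.5456998261935), np.float64(201.6514816890092))
```

View pics/b2.png

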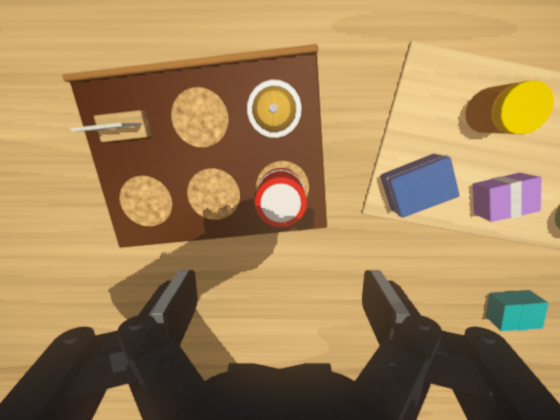

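The red tub stands on its disc, lid at (281,202). I'll check its centring and re-measure the discs from this second view.

```bash
cat >> h.py <<'E'
def contour(m,c):
    n,l,s,ce=cv2.connectedComponentsWithStats(m.astype(np.uint8)); k=[i for i in range(1,n) if s[i,4]>150]
    i=min(k,key=lambda i:np.hypot(*(ce[i]-c))); m=(l==i).astype(np.uint8)
    return max(cv2.findContours(m,0,cv2.CHAIN_APPROX_NONE)[0],key=len)[:,0,:]
def spot(d,c,z,kind="white"):
    hsv=cv2.cvtColor(d["image"],cv2.COLOR_RGB2HSV).astype(int);H,S,V=hsv[...,0],hsv[...,1],hsv[...,2]
    m=(S<70)&(V>150) if kind=="white" else (abs(H-28)<6)&(S>200)&(V>120)
    e=cv2.fitEllipse(proj(d,contour(m,c),z).astype(np.float32)); return np.round(e[0],1),np.round(e[1],1)
def disc(d,c):
    im=d["image"];x0,y0=c[0]-34,c[1]-33; g=cv2.GaussianBlur(im[y0:y0+66,x0:x0+68,1],(5,5),0)
    _,m=cv2.threshold(g,0,255,cv2.THRESH_OTSU); m=cv2.morphologyEx(m,cv2.MORPH_CLOSE,np.ones((9,9)))
    m=cv2.morphologyEx(m,cv2.MORPH_OPEN,np.ones((9,9)))
    e=cv2.fitEllipse(proj(d,contour(m>0,(34,33))+[x0,y0],12).astype(np.float32)); return np.round(e[0],1),np.round(e[1],1)
E
python3 - <<'E'
from h import *
d=pickle.load(open("b2.pkl","rb"))
print("red",spot(d,(281,203),82))
for c in [(146,201),(214,194),(200,117)]: print(disc(d,c))
print("jar",spot(d,(523,107),70,"y"), tcp())
d=pickle.load(open("t1.pkl","rb")); x=d["image"]; 
hsv=cv2.cvtColor(x,cv2.COLOR_RGB2HSV);m=(hsv[...,1]<70)&(hsv[...,2]>120);k=contour(m,(381,263));print(proj(d,k,78).max(0),proj(d,k,78).min(0))
E
```

```text
red (array([476. , 108.1]), array([40.2, 41. ]))
(array([458.6, 284.8]), array([66.6, 67.2]))
(array([471.5, 196.1]), array([57.8, 69. ]))
(array([562. , 205.3]), array([65.4, 71.8]))
jar (array([ 570.7, -135.9]), array([49.4, 50.6])) (array([476.73668051, 107.47656333, 258.85426528]), np.float64(-0.016085283873238425), 8.4)
[ 463.10167286 -264.147129  ] [ 423.87079667 -306.89242761]
```

```bash
python3 -m pendant '[[-0.0036,0.0437,0,0,0,0,0.085],[-0.0036,0.0437,0,0,0,0,0.085],[-0.0036,0.0437,0,0,0,0,0.085],[-0.0036,0.0437,0,0,0,0,0.085],[-0.0036,0.0437,0,0,0,0,0.085],[-0.0036,0.0437,0,0,0,0,0.085],[-0.0036,0.0437,0,0,0,0,0.085],[-0.0036,0.0437,0,0,0,0,0.085],[-0.0036,0.0437,0,0,0,0,0.085],[0,0,0,0,0,0,0.085],[0,0,0,0,0,0,0.085],[0,0,0,0,0,0,0.085]]' >/dev/null; python3 - <<'E'
from h import *
d=shot("wrist","t2");print(tcp())
print("green",spot(d,pix(d,[444,-286,78]),78))
E
```

```text
(array([ 443.94495122, -285.05595247,  256.99198506]), np.float64(0.062374103627587794), 9.65)
green (array([ 445. , -286.8]), array([35.3, 43.1]))
```

```bash
python3 -m pendant '[[0,0.001,0.02,0,0,0,0.085],[0,0,0.04,0,0,0,0.085],[0,0,0.04,0,0,0,0.085],[0,0,0.04,0,0,0,0.085],[0,0,0.04,0,0,0,0.085],[0,0,0.02,0,0,0,0.085],[0,0,0,0,0,0,0.085],[0,0,0,0,0,0,0.085]]' && python3 -m pendant '[[0,0,0,0,0,0,0],[0,0,0,0,0,0,0],[0,0,0,0,0,0,0],[0,0,0,0,0,0,0],[0,0,0,0,0,0,0]]'
```

```text
clock: 10.45
position: [444.9, -286.4, 58.3]
ee_rot: [1.0, 0.001, 0.0, 0.0]
contact_force: [0.4, -0.4, 1.1]
gripper_width: 84.9
grasp_force: 0.0
clock: 10.95
position: [445.4, -287.3, 59.8]
ee_rot: [1.0, 0.0, 0.002, 0.001]
contact_force: [0.4, 1.1, 6.5]
gripper_width: 54.9
grasp_force: 63.3
```

```bash
python3 -m pendant '[[0,0,-0.02,0,0,0,0],[0,0,-0.04,0,0,0,0],[0,0,-0.04,0,0,0,0],[0,0,-0.02,0,0,0,0],[0,-0.022,0,0,0,0,0],[0.0012,-0.044,0,0,0,0,0],[0.0012,-0.044,0,0,0,0,0],[0.0012,-0.044,0,0,0,0,0],[0.0012,-0.044,0,0,0,0,0],[0.0012,-0.044,0,0,0,0,0],[0.0012,-0.044,0,0,0,0,0],[0.0012,-0.044,0,0,0,0,0]]' && python3 -m pendant '[[0.0012,-0.044,0,0,0,0,0],[0.0012,-0.044,0,0,0,0,0],[0.0012,-0.044,0,0,0,0,0],[0.0012,-0.044,0,0,0,0,0],[0.0012,-0.044,0,0,0,0,0],[0,-0.022,0,0,0,0,0],[0,0,0,0,0,0,0],[0,0,0.03,0,0,0,0],[0,0,0.04,0,0,0,0],[0,0,0.025,0,0,0,0],[0,0,0,0,0,0,0],[0,0,0,0,0,0,0]]'; python3 - <<'E'
from h import *
print(tcp())
E
```

```text
clock: 12.15
position: [452.0, 44.6, 178.4]
ee_rot: [1.0, -0.0, 0.001, -0.0]
contact_force: [1.5, -1.1, -0.9]
gripper_width: 54.6
grasp_force: 63.7
clock: 13.35
position: [459.0, 284.2, 83.4]
ee_rot: [1.0, -0.0, 0.0, 0.0]
contact_force: [-0.6, -0.3, -0.2]
gripper_width: 54.7
grasp_force: 63.8
(array([458.98415153, 284.21918846,  83.42461504]), np.float64(-0.03922269592214197), 13.35)
```

```bash
python3 -m pendant '[[0,-0.0013,0.008,0,0,0,0],[0,0,0.006,0,0,0,0],[0,0,0.003,0,0,0,0],[0,0,0.002,0,0,0,0],[0,0,0,0,0,0,0],[0,0,0,0,0,0,0]]' && python3 -m pendant '[[0,0,0.0008,0,0,0,0],[0,0,0,0,0,0,0],[0,0,0,0,0,0,0.066],[0,0,0,0,0,0,0.066],[0,0,0,0,0,0,0.066],[0,0,-0.02,0,0,0,0.066],[0,0,-0.04,0,0,0,0.066],[0,0,-0.04,0,0,0,0.075],[0,0,-0.04,0,0,0,0.085],[0,0,-0.04,0,0,0,0.085],[0,0,-0.017,0,0,0,0.085],[0,0,0,0,0,0,0.085]]'; python3 - <<'E'
from h import *
d=shot("wrist","b3");print(tcp())
print("green",spot(d,pix(d,[459,285,82]),82))
E
```

```text
clock: 13.95
position: [458.6, 286.4, 63.9]
ee_rot: [1.0, 0.0, 0.0, -0.0]
contact_force: [0.0, -0.5, -1.0]
gripper_width: 54.7
grasp_force: 64.0
clock: 15.15
position: [459.7, 287.2, 263.3]
ee_rot: [1.0, 0.0, 0.003, -0.002]
contact_force: [0.4, 0.2, -1.0]
gripper_width: 84.8
grasp_force: 0.0
(array([458.71381322, 286.50998857, 260.88928138]), np.float64(-0.01874790134289958), 15.2)
green (array([456.1, 287.1]), array([40.4, 42. ]))
```

```bash
python3 -m pendant '[[0.0113,0.0425,0,0,0,0,0.085],[0.0113,0.0425,0,0,0,0,0.085],[0.0113,0.0425,0,0,0,0,0.085],[0.0113,0.0425,0,0,0,0,0.085],[0.0113,0.0425,0,0,0,0,0.085],[0.0113,0.0425,0,0,0,0,0.085],[0.0113,0.0425,0,0,0,0,0.085],[0.0113,0.0425,0,0,0,0,0.085],[0.0113,0.0425,0,0,0,0,0.085],[0.0113,0.0425,0,0,0,0,0.085],[0,0,0,0,0,0,0.085],[0,0,0,0,0,0,0.085]]' >/dev/null; python3 -m pendant '[[0,0,0,0,0,0,0.085]]'; python3 - <<'E'
from h import *
d=shot("wrist","t3");print(tcp())
print("jar",spot(d,pix(d,[572,-139,70]),70,"y"))
E
```

```text
clock: 16.5
position: [570.9, -138.1, 258.6]
ee_rot: [1.0, 0.0, -0.001, -0.0]
contact_force: [-0.2, 0.0, 0.4]
gripper_width: 84.9
grasp_force: 0.0
(array([ 571.06888375, -137.77792187,  259.09790502]), np.float64(0.06280952379077342), 16.55)
jar (array([ 573. , -138.4]), array([49.3, 50.5]))
```

```bash
python3 -m pendant '[[0.0015,0.0006,0.02,0,0,0,0.085],[0,0,0.04,0,0,0,0.085],[0,0,0.04,0,0,0,0.085],[0,0,0.04,0,0,0,0.085],[0,0,0.04,0,0,0,0.085],[0,0,0.027,0,0,0,0.085],[0,0,0,0,0,0,0.085],[0,0,0,0,0,0,0.085]]' && python3 -m pendant '[[0,0,0,0,0,0,0],[0,0,0,0,0,0,0],[0,0,0,0,0,0,0],[0,0,0,0,0,0,0],[0,0,0,0,0,0,0],[0,0,0,0,0,0,0]]'
```

```text
clock: 17.35
position: [573.6, -138.5, 53.6]
ee_rot: [1.0, 0.001, 0.0, 0.0]
contact_force: [0.8, -0.4, -0.0]
gripper_width: 85.4
grasp_force: 0.0
clock: 17.95
position: [574.4, -139.4, 55.3]
ee_rot: [1.0, 0.0, 0.002, 0.0]
contact_force: [-0.9, 0.9, 6.3]
gripper_width: 51.0
grasp_force: 62.9
```

```bash
python3 -m pendant '[[0,0,-0.02,0,0,0,0],[0,0,-0.04,0,0,0,0],[0,0,-0.04,0,0,0,0],[0,0,-0.02,0,0,0,0],[-0.0131,-0.0419,0,0,0,0,0],[-0.0131,-0.0419,0,0,0,0,0],[-0.0131,-0.0419,0,0,0,0,0],[-0.0131,-0.0419,0,0,0,0,0],[-0.0131,-0.0419,0,0,0,0,0],[-0.0131,-0.0419,0,0,0,0,0],[-0.0131,-0.0419,0,0,0,0,0],[-0.0131,-0.0419,0,0,0,0,0]]' >/dev/null && python3 -m pendant '[[0,0,0,0,0,0,0],[0,0,0,0,0,0,0],[0,0,0.02,0,0,0,0],[0,0,0.04,0,0,0,0],[0,0,0.03,0,0,0,0],[0,0,0,0,0,0,0],[0,0,0,0,0,0,0]]'; python3 - <<'E'
from h import *
print(tcp())
E
```

```text
clock: 19.85
position: [468.8, 195.0, 83.3]
ee_rot: [1.0, -0.001, -0.0, 0.0]
contact_force: [0.6, 0.7, -2.1]
gripper_width: 50.8
grasp_force: 63.8
(array([468.82135124, 194.99151734,  83.32150629]), np.float64(-0.0705972355766042), 19.85)
```

```bash
python3 -m pendant '[[0,-0.0012,0.01,0,0,0,0],[0,0,0.008,0,0,0,0],[0,0,0.003,0,0,0,0],[0,0,0.002,0,0,0,0],[0,0,0,0,0,0,0],[0,0,0,0,0,0,0]]' && python3 -m pendant '[[0,0,0.0015,0,0,0,0],[0,0,0,0,0,0,0],[0,0,0,0,0,0,0.062],[0,0,0,0,0,0,0.062],[0,0,0,0,0,0,0.062],[0,0,-0.02,0,0,0,0.062],[0,0,-0.04,0,0,0,0.062],[0,0,-0.04,0,0,0,0.075],[0,0,-0.04,0,0,0,0.085],[0,0,-0.04,0,0,0,0.085],[0,0,-0.02,0,0,0,0.085],[0,0,0,0,0,0,0.085]]'; python3 - <<'E'
from h import *
d=shot("wrist","b4");print(tcp())
print("jar",spot(d,pix(d,[468,196,74]),74,"y"))
print("red",spot(d,pix(d,[476,107,82]),82),"green",spot(d,pix(d,[457,286,82]),82), disc(d,tuple(int(v) for v in pix(d,[562,205.5,12]))))
E
```

```text
clock: 20.45
position: [468.4, 197.2, 60.2]
ee_rot: [1.0, 0.0, 0.0, -0.0]
contact_force: [-0.4, 0.0, -2.2]
gripper_width: 51.0
grasp_force: 63.8
clock: 21.65
position: [469.7, 197.9, 262.3]
ee_rot: [1.0, 0.0, 0.003, -0.002]
contact_force: [-1.1, 0.8, -0.7]
gripper_width: 84.7
grasp_force: 0.0
(array([468.64155778, 197.38205425, 259.88403965]), np.float64(-0.015782843882016763), 21.7)
jar (array([466.9, 198.3]), array([50.3, 51.3]))
red (array([475.5, 108.4]), array([41. , 41.2])) green (array([456.3, 287.7]), array([39.7, 42.6])) (array([562. , 204.7]), array([67.9, 71.2]))
```

View pics/b4.png

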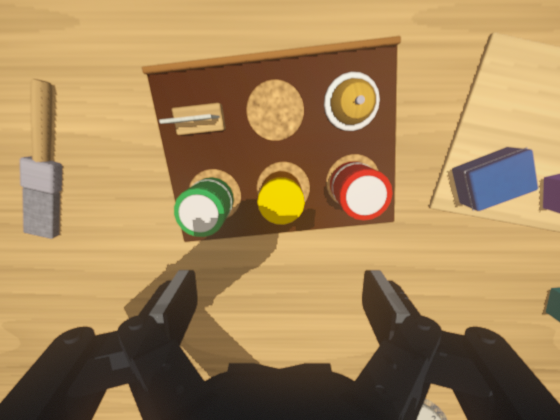

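All three cylinders are centred within about 3 mm. Next is the tin: move over it and turn the tool +67.7°.

```bash
python3 -m pendant '[[0.0027,0.0435,0,0,0,0,0.085],[0.0027,0.0435,0,0,0,0,0.085],[0.0027,0.0435,0,0,0,0,0.085],[0.0027,0.0435,0,0,0,0,0.085],[0.0027,0.0435,0,0,0,0,0.085],[0.0027,0.0435,0,0,0,0,0.085],[0,0,0,0,0,8.46,0.085],[0,0,0,0,0,8.46,0.085],[0,0,0,0,0,8.46,0.085],[0,0,0,0,0,8.46,0.085],[0,0,0,0,0,8.46,0.085],[0,0,0,0,0,8.46,0.085]]' >/dev/null && python3 -m pendant '[[0,0,0,0,0,8.46,0.085],[0,0,0,0,0,8.46,0.085],[0,0,0,0,0,0,0.085],[0,0,0,0,0,0,0.085]]'; python3 - <<'E'
from h import *
d=shot("wrist","t4");print(tcp(),arm.read_state()["joints"])
im=d["image"]; u=np.array(pix(d,[485,-63,48])).astype(int); print(u)
x0,y0=max(u[0]-65,0),max(u[1]-50,0); print(x0,y0)
cv2.imwrite("pics/crop2.png",cv2.resize(im[y0:y0+100,x0:x0+130],None,fx=5,fy=5,interpolation=cv2.INTER_CUBIC)[...,::-1])
E
```

```text
clock: 23.3
position: [483.9, -64.0, 257.3]
ee_rot: [0.831, -0.556, -0.001, 0.001]
contact_force: [-0.7, 0.9, 1.1]
gripper_width: 84.5
grasp_force: 0.0
(array([484.04993316, -63.98656539, 257.56344488]), np.float64(-67.54629494510044), 23.35) [ 2.01892424e-01  1.50597075e-01 -3.13526693e-01 -2.03205424e-04
 -1.10861086e+00  1.90089445e-01]
[278 192]
213 142
```

View pics/crop2.png

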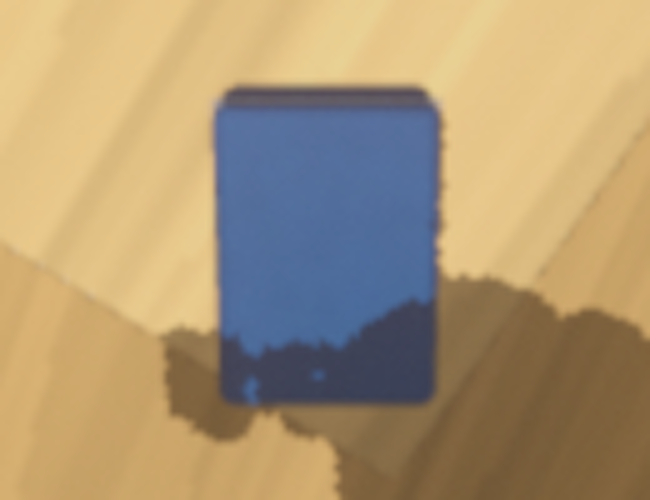

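The tin's top is square to the tool, centred at about (278.4,192.4) in full-image pixels. Grasp it.

```bash
python3 -m pendant '[[-0.0004,-0.0011,0.02,0,0,0,0.085],[0,0,0.04,0,0,0,0.085],[0,0,0.04,0,0,0,0.085],[0,0,0.04,0,0,0,0.085],[0,0,0.04,0,0,0,0.085],[0,0,0.025,0,0,0,0.085],[0,0,0.012,0,0,0,0.085],[0,0,0,0,0,0,0.085],[0,0,0,0,0,0,0.085]]' && python3 -m pendant '[[0,0,0,0,0,0,0],[0,0,0,0,0,0,0],[0,0,0,0,0,0,0],[0,0,0,0,0,0,0],[0,0,0,0,0,0,0],[0,0,0,0,0,0,0]]'
```

```text
clock: 24.25
position: [485.6, -63.2, 41.6]
ee_rot: [0.831, -0.556, 0.0, 0.0]
contact_force: [0.2, -0.0, 0.5]
gripper_width: 84.7
grasp_force: 0.0
clock: 24.85
position: [486.0, -63.0, 42.7]
ee_rot: [0.831, -0.557, 0.001, -0.001]
contact_force: [-0.3, 1.7, 6.5]
gripper_width: 51.0
grasp_force: 64.2
```

```bash
python3 -m pendant '[[0,0,-0.02,0,0,0,0],[0,0,-0.04,0,0,0,0],[0,0,-0.04,0,0,0,0],[0,0,-0.04,0,0,8.35,0],[0,0,0,0,0,8.35,0],[-0.0371,-0.0147,0,0,0,0,0],[-0.0371,-0.0147,0,0,0,0,0],[-0.0371,-0.0147,0,0,0,0,0],[-0.0371,-0.0147,0,0,0,0,0],[-0.0371,-0.0147,0,0,0,0,0],[-0.0371,-0.0147,0,0,0,0,0],[-0.0371,-0.0147,0,0,0,0,0]]' >/dev/null && python3 -m pendant '[[0,0,0,0,0,0,0],[0,0,0,0,0,0,0],[0,0,0.03,0,0,0,0],[0,0,0.04,0,0,0,0],[0,0,0.04,0,0,0,0],[0,0,0,0,0,0,0],[0,0,0,0,0,0,0]]'; python3 - <<'E'
from h import *
print(tcp())
E
```

```text
clock: 26.75
position: [562.4, 204.4, 71.9]
ee_rot: [0.741, -0.672, 0.0, 0.001]
contact_force: [0.1, -0.1, -0.6]
gripper_width: 51.1
grasp_force: 63.4
(array([562.43536203, 204.36719858,  71.91008279]), np.float64(-84.4095793014681), 26.75)
```

```bash
python3 -m pendant '[[-0.0009,0,0.01,0,0,0,0],[0,0,0.01,0,0,0,0],[0,0,0.003,0,0,0,0],[0,0,0.002,0,0,0,0],[0,0,0,0,0,0,0],[0,0,0,0,0,0,0]]' && python3 -m pendant '[[0,0,0.0008,0,0,0,0],[0,0,0,0,0,0,0],[0,0,0,0,0,0,0.062],[0,0,0,0,0,0,0.062],[0,0,0,0,0,0,0.062],[0,0,-0.02,0,0,0,0.062],[0,0,-0.04,0,0,0,0.062],[0,0,-0.04,0,0,0,0.075],[0,0,-0.04,0,0,0,0.085],[0,0,-0.04,0,0,0,0.085],[0,0,-0.035,0,0,0,0.085],[0,0,0,0,0,0,0.085]]'; python3 - <<'E'
from h import *
d=shot("wrist","b5");print(tcp())
im=d["image"]; u=np.array(pix(d,[562,205,52])).astype(int); print(u)
x0,y0=u[0]-80,u[1]-60; print(x0,y0)
cv2.imwrite("pics/crop3.png",cv2.resize(im[y0:y0+120,x0:x0+160],None,fx=5,fy=5,interpolation=cv2.INTER_CUBIC)[...,::-1])
E
```

```text
clock: 27.35
position: [562.5, 206.5, 46.8]
ee_rot: [0.741, -0.672, 0.0, -0.0]
contact_force: [0.1, -0.6, -1.2]
gripper_width: 51.3
grasp_force: 63.6
clock: 28.55
position: [564.7, 207.3, 267.1]
ee_rot: [0.741, -0.671, 0.002, -0.006]
contact_force: [-0.1, -0.1, -0.0]
gripper_width: 85.1
grasp_force: 0.0
(array([563.26537261, 206.82813895, 263.74306305]), np.float64(-84.38460121217851), 28.6)
[284 188]
204 128
```

View pics/crop3.png

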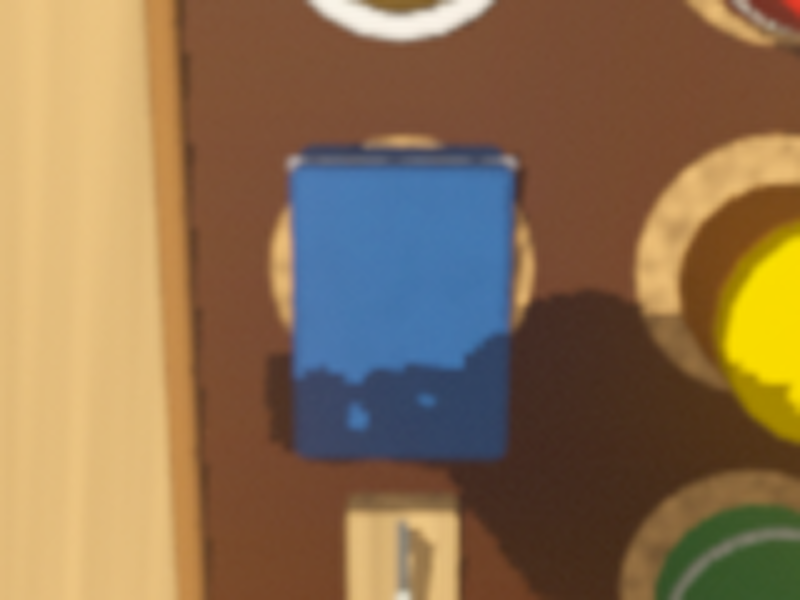

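The tin is on its disc and parallel to the lip. Now over to the carton.

```bash
python3 -m pendant '[[0.0463,0.0164,0,0,0,0,0.085],[0.0463,0.0164,0,0,0,0,0.085],[0.0463,0.0164,0,0,0,0,0.085],[0.0463,0.0164,0,0,0,0,0.085],[0.0463,0.0164,0,0,0,0,0.085],[0.0463,0.0164,0,0,0,0,0.085],[0.0463,0.0164,0,0,0,0,0.085],[0.0463,0.0164,0,0,0,0,0.085],[0,0,0,0,0,-7.7,0.085],[0,0,0,0,0,0,0.085],[0,0,0,0,0,0,0.085],[0,0,0,0,0,0,0.085]]' >/dev/null; python3 - <<'E'
from h import *
d=pickle.load(open("b5.pkl","rb"))
w=proj(d,np.array([(290,160),(516,160),(507,460),(295,460)])/5+[204,128],52); e=np.roll(w,-1,0)-w
print("tin",w.mean(0),np.hypot(*e.T),np.degrees(np.arctan2(e[:,1],e[:,0]))%180)
d=shot("wrist","t5");print(tcp())
im=d["image"]; u=np.array(pix(d,[469,-174.5,42])).astype(int); print(u)
x0,y0=u[0]-65,u[1]-50; print(x0,y0)
cv2.imwrite("pics/crop4.png",cv2.resize(im[y0:y0+100,x0:x0+130],None,fx=5,fy=5,interpolation=cv2.INTER_CUBIC)[...,::-1])
E
```

```text
tin [561.43430333 208.23369617] [51.20386974 72.05012504 51.38357212 72.18565589] [ 5.66552188 95.59851798  5.81616464 95.45614948]
(array([ 468.11722   , -174.26653641,  260.33525655]), np.float64(-76.66386021591094), 29.85)
[278 189]
213 139
```

View pics/crop4.png

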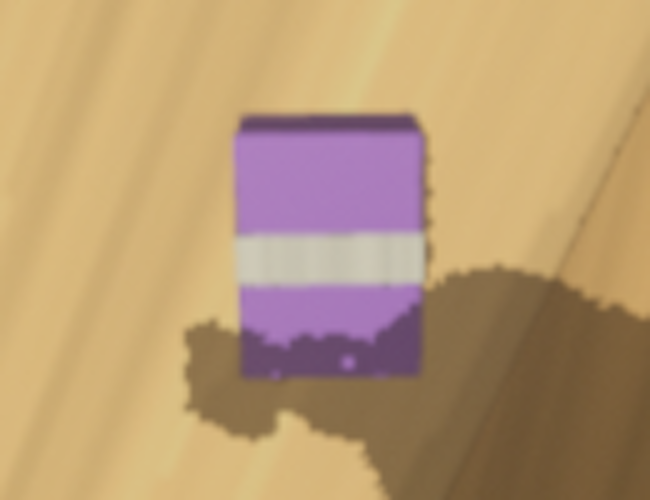

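The lilac carton with its white band is square to the tool, centred at about (279,189.8) in the full image. Grasp it.

```bash
python3 - <<'E'
from h import *
d=pickle.load(open("t5.pkl","rb"))
w=proj(d,np.array([(235,130),(424,130),(421,378),(241,378)])/5+[213,139],42);print(w.mean(0))
E
python3 -m pendant '[[0.0004,-0.0008,0.02,0,0,0,0.085],[0,0,0.04,0,0,0,0.085],[0,0,0.04,0,0,0,0.085],[0,0,0.04,0,0,0,0.085],[0,0,0.04,0,0,0,0.085],[0,0,0.03,0,0,0,0.085],[0,0,0.012,0,0,0,0.085],[0,0,0,0,0,0,0.085],[0,0,0,0,0,0,0.085]]' && python3 -m pendant '[[0,0,0,0,0,0,0],[0,0,0,0,0,0,0],[0,0,0,0,0,0,0],[0,0,0,0,0,0,0],[0,0,0,0,0,0,0],[0,0,0,0,0,0,0],[0,0,0,0,0,0,0]]'
```

```text
[ 468.34498713 -173.7885701 ]
clock: 30.75
position: [469.5, -174.8, 39.0]
ee_rot: [0.785, -0.62, 0.0, -0.0]
contact_force: [0.1, 0.1, -0.2]
gripper_width: 85.3
grasp_force: 0.0
clock: 31.45
position: [469.6, -175.4, 39.9]
ee_rot: [0.784, -0.62, 0.001, -0.001]
contact_force: [-0.5, 1.8, 6.5]
gripper_width: 43.0
grasp_force: 62.3
```

```bash
python3 -m pendant '[[0,0,-0.03,0,0,0,0],[0,0,-0.04,0,0,0,0],[0,0,-0.045,0,0,0,0],[0,0,-0.045,0,0,7.7,0],[-0.0464,-0.0162,0,0,0,0,0],[-0.0464,-0.0162,0,0,0,0,0],[-0.0464,-0.0162,0,0,0,0,0],[-0.0464,-0.0162,0,0,0,0,0],[-0.0464,-0.0162,0,0,0,0,0],[-0.0464,-0.0162,0,0,0,0,0],[-0.0464,-0.0162,0,0,0,0,0],[-0.0464,-0.0162,0,0,0,0,0]]' >/dev/null && python3 -m pendant '[[0,0,0,0,0,0,0],[0,0,0,0,0,0,0],[0,0,0.03,0,0,0,0],[0,0,0.04,0,0,0,0],[0,0,0.025,0,0,0,0],[0,0,0,0,0,0,0],[0,0,0,0,0,0,0],[0,0,0,0,0,0,0],[0,0,0,0,0,0,0]]'; python3 - <<'E'
from h import *
print(tcp())
E
```

```text
clock: 33.55
position: [562.4, 207.0, 105.8]
ee_rot: [0.741, -0.672, 0.001, -0.002]
contact_force: [-0.0, -0.2, 0.2]
gripper_width: 43.2
grasp_force: 61.5
(array([562.38345288, 206.95764355, 105.7669051 ]), np.float64(-84.40303366357531), 33.55)
```

```bash
python3 -m pendant '[[0,0,0.01,0,0,0,0],[0,0,0.007,0,0,0,0],[0,0,0.003,0,0,0,0],[0,0,0.0015,0,0,0,0],[0,0,0,0,0,0,0],[0,0,0,0,0,0,0]]' && python3 -m pendant '[[0,0,0,0,0,0,0.056],[0,0,0,0,0,0,0.056],[0,0,0,0,0,0,0.056],[0,0,-0.02,0,0,0,0.056],[0,0,-0.04,0,0,0,0.06],[0,0,-0.04,0,0,0,0.075],[0,0,-0.04,0,0,0,0.085],[0,0,-0.04,0,0,0,0.085],[0,0,0,0,0,0,0.085],[0,0,0,0,0,0,0.085]]'; python3 - <<'E'
from h import *
d=shot("wrist","b6");print(tcp())
im=d["image"]; u=np.array(pix(d,[562,207,86])).astype(int); print(u)
x0,y0=u[0]-80,u[1]-60; print(x0,y0)
cv2.imwrite("pics/crop5.png",cv2.resize(im[y0:y0+120,x0:x0+160],None,fx=5,fy=5,interpolation=cv2.INTER_CUBIC)[...,::-1])
E
```

```text
clock: 34.15
position: [560.9, 206.5, 83.9]
ee_rot: [0.741, -0.671, 0.0, 0.001]
contact_force: [-5.5, -1.2, 10.1]
gripper_width: 43.0
grasp_force: 62.8
clock: 35.15
position: [561.6, 206.9, 262.9]
ee_rot: [0.741, -0.672, -0.0, -0.001]
contact_force: [0.1, 0.1, -0.5]
gripper_width: 85.4
grasp_force: 0.0
(array([560.97274898, 206.54379265, 261.37303362]), np.float64(-84.40661737887277), 35.2)
[279 199]
199 139
```

View pics/crop5.png

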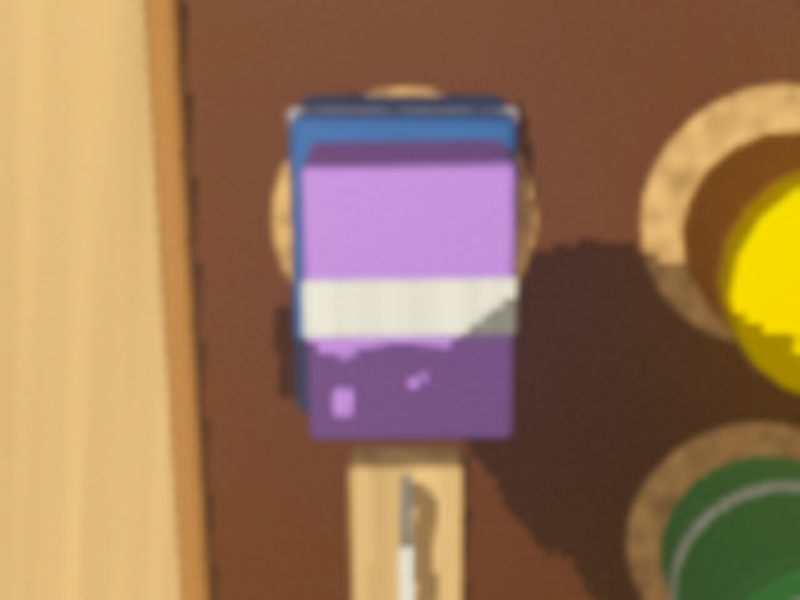

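The carton sits on the tin, with its top face spanning (301,163) to (514,438) in the crop. Compute its offset from the tin, then retreat and take a final overview.

```bash
python3 - <<'E'
from h import *
d=pickle.load(open("b6.pkl","rb"))
w=proj(d,np.array([(301,163),(518,161),(514,438),(310,438)])/5+[199,139],86); e=np.roll(w,-1,0)-w
print("carton",w.mean(0),np.hypot(*e.T),np.degrees(np.arctan2(e[:,1],e[:,0]))%180)
w=proj(d,np.array([(290,112),(518,112)])/5+[199,139],52); print("tin edge",w, w.mean(0)+36*np.array([-np.sin(np.radians(5.6)),np.cos(np.radians(5.6))]))
u=np.array(pix(d,[468,197,74]));print("jar",spot(d,u,74,"y"))
E
python3 -m pendant '[[0.03,0.03,0,0,0,0,0.085],[0.03,0.03,0,0,0,0,0.085],[0.03,0.03,0,0,0,0,0.085],[0.03,0.03,0,0,0,0,0.085],[0.03,0.03,0,0,0,0,0.085],[0,0,0,0,0,0,0.085],[0,0,0,0,0,0,0.085]]'
python3 - <<'E'
from h import *
d=shot("scene","s2"); u=np.array(pix(d,[510,200,30])).astype(int); x0,y0=u[0]-90,u[1]-70
cv2.imwrite("pics/crop6.png",cv2.resize(d["image"][y0:y0+130,x0:x0+180],None,fx=4,fy=4,interpolation=cv2.INTER_CUBIC)[...,::-1])
E
```

```text
carton [560.05648962 207.63432636] [44.07015052 60.05469351 44.08183519 59.66432655] [ 6.06469772 96.15038867  5.5573258  96.14138824]
tin edge [[590.31620246 175.11267641]
 [539.44621255 170.18674891]] [561.36822311 208.47789906]
jar (array([467. , 196.9]), array([49.9, 53.2]))
clock: 35.9
position: [426.1, 42.0, 261.3]
ee_rot: [0.741, -0.672, -0.0, 0.001]
contact_force: [0.7, 0.5, -0.6]
gripper_width: 84.9
grasp_force: 0.0
```

View pics/crop6.png

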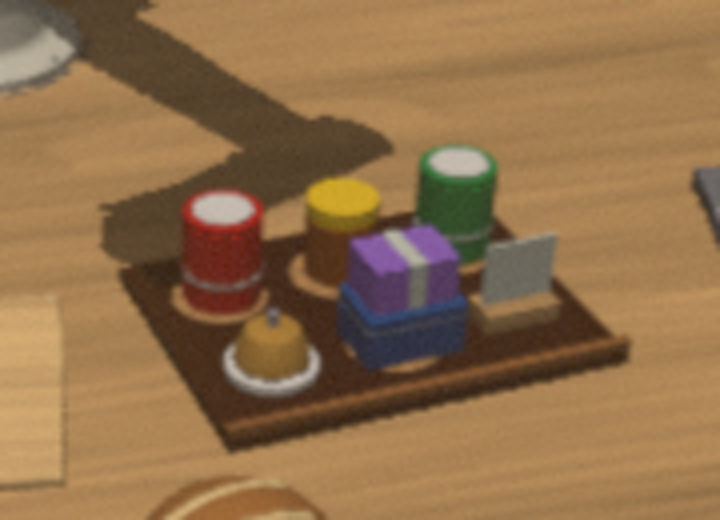

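All five goods are upright and in place: the tubs, jar and tin are within about 3 mm of their disc centres, and the carton is about 1.5 mm off the tin's centre and within 1° of it. The robot is clear, so I'm handing in.

```bash
python3 -c "
from bench import arm
print(arm.job_done())"
```

```text
the job is handed in; nothing more can be done
None
```

The job is handed in at about 36 s on the robot's clock: both tubs, the jar and the tin stand within about 3 mm of their disc centres, and the carton is lined up on the tin about 1.5 mm off centre. No result came back from the hand-in.

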